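# Fold the ratchet reading stand flat

### The arm

A 6-joint arm with a two-finger parallel gripper is mounted at the origin on the work surface. World frame = base frame: x ahead of the robot, y to its left, z up, the work surface at z = 0. Lengths are in m, angles in rad, forces in N, time in s.
With the tool pointing down it reaches from about 0.425 to 0.95 m from the base axis. Payload 3.5 kg.
Tool frame: the origin (TCP) lies midway between the tips of the shut fingers; the grasp point (between the pads) lies 19 mm behind it; z points along the fingers, y is the direction in which the jaws open and shut (so a half turn about z gives the same grasp; the last joint's range is limited). The gripper opens to 85 mm and grips with 20 to 120 N. Pads are 22 mm wide; open, the fingers measure 114 mm over their backs; the gripper's body (76 mm by 85 mm) begins 54 mm behind the grasp point. The pads swing forward as they close: fully open they stand 13 mm farther back than shut.
Start: joints at [-1.38, 0.286, 1.577, -0, 1.279, -0.15], TCP at [0.226, -0.636, 0.231] pointing down, gripper open.
Joint ranges: [-2.77, 2.77], [-0.9, 2.22], [0.21, 2.48], [-1.53, 4.67], [0.24, 2.81], [-2.84, 2.84]. Speed limits (rad/s): [2.79, 2.79, 3.14, 3.14, 3.14, 3.14].

### API

Orientations are given as a unit quaternion [x, y, z, w].
In Python, from workcell import r gives the robot as it stands.
- The arm moves only by the tool jog_arm, never from a script. Its argument "targets" is a list of rows, each an object of numbers: "tx", "ty", "tz": the shift along the tool's x, y, z in m; "ax", "ay", "az": the turn, a rotation vector about the tool's x, y, z in degrees; "gripper": the finger opening in m, from 0 to 0.0854. In form: [{"tx": .., "ty": .., "tz": .., "ax": .., "ay": .., "az": .., "gripper": ..}, ...]. A call has 1 to 5 rows; each row is the pose to reach, as a shift and turn from the pose commanded when the call began, along the tool's axes at that moment; what a row does not reach only later rows make up. A row lasts 1/12 s, in which the tool goes at most 41.7 mm and 7.16 degrees, less where a joint would pass 70% of its speed; a pose out of reach is approached as far as the arm can. A call with a gripper value outside its range is refused whole. The fingers move at their own pace and stop on an object; "force" is the grip in N (left out, the last holds). Time passes only in rows, so rows that repeat a pose let the fingers close. It gives the time, the measured TCP pose, the force and the opening at its end, in the units of the state.
- r.observe(): the state, without advancing time (a new reading comes with each control period).
- r.read_camera(name): name is "side" or "top" or "wrist"; returns a dict with "color" (480x640x3 uint8, blue, green, red), "depth" (480x640 float32, m along the optical axis (not along the pixel's ray), 0 where there is no reading), "fx", "fy", "cx", "cy" (pixels), "world_to_cam" (4x4, takes a point from world to camera coordinates); the wrist camera has in their place "tool_from_camera" (4x4, takes a point from camera to tool coordinates, whose origin is the TCP and whose axes are the flange's). Camera axes: x right, y down, z forward; pixel columns grow to the right and rows downward; lengths in m; the calibration is good to about 2 mm. A picture is of the moment at which its call begins: read the wrist's pose just before it.
- r.finish_job(): hands the job in, once; it reports no verdict.
The state is a dict: "clock": time; "joint_pos": joint angles; "qd": joint speeds; "effort": joint torques, N m; "eef_pos": TCP position; "tcp_rot": TCP orientation; "contact_force": force on the tool from outside, world axes, zero at the start; "moment": the same for the moment, N m; "opening": finger opening in m.
Only numpy, scipy, OpenCV 4.12 (cv2) and the standard library are available. Lean on these libraries where they do the work, as an engineer would, in place of code of your own. Each camera call takes 0.05 s, during which the arm holds its last target. There are 200 camera calls.

### The job

Fold the reading stand on the desk flat: press the red tab of its ratchet pawl down with a fingertip until the pawl is clear of the teeth (it stays where it is left), then push the plywood backrest down past its teeth until it lies fully flat, without slamming it, and let go. Only press and push: lift nothing, and leave the tape rolls, mug and scissors where they are.

Things in the scene. Friction and masses are not known exactly. Their poses are not given: they have to be found in the camera images.
- stand: Reading stand with a grey base plate screwed to the desk (x -115 to +185, y -155 to +120 mm, 12 mm thick). Origin on the desk right below the middle of the backrest's hinge; z up, y along the hinge, x from the hinge towards where the backrest's free edge lies when flat (away from the robot, within 0.32 rad). On its -y side are the steel toothed quadrant (turns with the backrest) and the red pawl.
- hinge (a point): Middle of the backrest's hinge axis, 30 mm above the desk; axis along the stand's y. The plywood board is 200 mm wide (y -100 to +100), 10 mm thick, its mid-plane passes through this axis and it reaches from 10 to 185 mm from it. A page ledge stands 17 mm out from the face, 12 to 22 mm from the axis. The toothed quadrant, radius 55 mm about the axis, is at y -122 mm.
- backrest (a joint): Angle (rad) the backrest has been pushed down. Board's slope above horizontal = 0.908 minus this; at 0.908 it lies flat on its stop. Starts at 0.02 to 0.17, sloping up away from the robot. Stiff hinge (0.6 N m, no spring): it stays where left; about 2 to 6 N on the face 120 mm from the hinge moves it down. With the pawl engaged a tooth stops it at about 0.19.
- backrest_face (a point): Point on the board's upper, robot-facing face, midway across its width, 120 mm from the hinge along the board and 5 mm out from its mid-plane: a good place to push. It moves with the board; when flat it is 35 mm above the desk and 120 mm from the hinge in the stand's x.
- pawl (a joint): Turn (rad) of the red pawl, a rocker on a pivot parallel to the hinge at x -65, y -122 mm in the stand's frame, 70 mm above the desk. 0 (start): engaged, steel tip down between the teeth. Pressing the tab down lifts the tip: clear of the teeth from about 0.2, counts as free above 0.25, stop at 0.40. Friction 0.13 N m (3 to 5 N at the tab), no spring: it stays where left.
- pawl_tab (a point): Centre of the upper face of the pawl's red tab (34 mm along x, 24 mm along y, 6 mm thick), on the robot's side of the pawl, 42 mm from its pivot. At the start at x -107, y -122 mm in the stand's frame, 76 mm above the desk. Fully pressed its centre is about 17 mm lower and it slopes 0.4 rad down towards the robot.
- tape_yellow: Yellow roll of packing tape lying flat, loose bystander, outer diameter 96 mm, 45 mm high; origin at the centre of its underside.
- tape_black: Black roll of tape lying flat, loose bystander, outer diameter 72 mm, 19 mm high; origin at the centre of its underside.
- mug: White mug, loose bystander, diameter 76 mm, 85 mm high, handle on its +y side; origin at the centre of its underside.
- scissors: Scissors with black handles lying flat, loose bystander, about 180 mm long along x, 85 mm wide, 10 mm high; origin near their rivet, at desk height.

How it is judged:
On the way, in this order (a step that is already met when the one before it is completed fails the run):
1. the pawl is pressed free (0.25 rad or more) while the backrest is still up (value of joint pawl above 0.25 rad and value of joint backrest below 0.3 rad), for 0.2 s.
2. the backrest is pushed down flat (value of joint backrest above 0.85 rad), for 0.2 s.
At the end, for the whole second after the job is handed in: The backrest lies flat (joint backrest above 0.85 of 0.908 rad), the pawl is still clear of the teeth (above 0.20 rad), and tape rolls, mug and scissors are within 30 mm of their start, the mug upright (value of joint backrest above 0.85 rad and value of joint pawl above 0.2 rad and distance of each of tape_yellow, tape_black, mug, scissors from where it was at the start of the episode below 0.03 m and angle between mug's own z axis and vertical below 0.3 rad); the robot touches nothing.
It fails at once if the backrest is lifted above its highest start (value of joint backrest below -0.07 rad).
It fails at once if the backrest is slammed (faster than 3 rad/s) (velocity of joint backrest above 3 rad/s).
It fails at once if a bystander is lifted or shoved more than 30 mm (distance of any of tape_yellow, tape_black, mug, scissors from where it was at the start of the episode above 0.03 m).
It also fails if it takes over 42 s, if anything falls off the work surface, if the arm or the gripper's body presses on something with over 40 N, if the wrist force passes 120 N, or if a joint passes its speed limit or range.

## Working session

There is one attempt and no reset: what is moved stays moved. The work goes in short steps, Python scripts to look and compute and a tool call to move; the robot and the scene stay as the last step left them, time stands still between calls to the robot, and variables do not carry over. Pictures are saved under pics/ and viewed, about 8 in all and at most 12, crops included, and the job is handed in when it is done.

Besides the shell and the picture viewer there is one more tool, called after "Call:" as name(argument=value, ...) on one line, values as JSON. jog_arm: Moves the arm, as the interface text tells. Its arguments: {"type":"object","properties":{"targets":{"type":"array","items":{"type":"object","properties":{"tx":{"type":"number"},"ty":{"type":"number"},"tz":{"type":"number"},"ax":{"type":"number"},"ay":{"type":"number"},"az":{"type":"number"},"gripper":{"type":"number"}}}},"force":{"type":"number"}},"required":["targets"]}

```bash
mkdir -p pics; ls; cat > h.py <<'E'
import numpy as np, cv2
from workcell import r
def pts(c):
    d=c["depth"]; v,u=np.mgrid[:480,:640]
    P=np.stack([(u-c["cx"])/c["fx"]*d,(v-c["cy"])/c["fy"]*d,d],-1)
    T=np.linalg.inv(c["world_to_cam"]); return P@T[:3,:3].T+T[:3,3]
def ray(c,u,v,z):
    T=np.linalg.inv(c["world_to_cam"]); k=T[:3,:3]@np.array([(u-c["cx"])/c["fx"],(v-c["cy"])/c["fy"],1]); o=T[:3,3]
    return o+k*(z-o[2])/k[2]
def red(c):
    h=cv2.cvtColor(c["color"],cv2.COLOR_BGR2HSV)
    return ((h[...,0]<8)|(h[...,0]>172))&(h[...,1]>140)&(h[...,2]>70)
E
python3 - <<'E'
from h import *
s=r.observe(); print({k:np.round(v,3) for k,v in s.items()})
for n in("side","top"):
    c=r.read_camera(n); cv2.imwrite(f"pics/{n}0.png",c["color"]); np.savez(f"{n}0.npz",**c)
    m=red(c); P=pts(c); k,l,st,ce=cv2.connectedComponentsWithStats(m.astype('uint8'))
    for i in range(1,k):
        if st[i,4]>30:
            q=P[(l==i)&(c["depth"]>0)]; print(n,st[i],ce[i].round(1),np.median(q,0).round(3),q.min(0).round(3),q.max(0).round(3))
E
```

```text
pics
{'clock': np.float64(0.0), 'joint_pos': array([-1.38 ,  0.287,  1.578, -0.   ,  1.279, -0.15 ]), 'qd': array([ 0.   , -0.   , -0.001,  0.   ,  0.   , -0.001]), 'effort': array([-0.0000e+00, -4.0598e+01, -2.9263e+01, -0.0000e+00,  6.0000e-03,
        0.0000e+00]), 'eef_pos': array([ 0.225, -0.635,  0.23 ]), 'tcp_rot': array([ 0.986,  0.17 , -0.   , -0.001]), 'contact_force': array([-0.469,  0.476,  0.694]), 'moment': array([ 0.036, -0.009,  0.013]), 'opening': np.float64(0.086)}
side [368 196  19   6  82] [379.  198.7] [ 0.476 -0.125  0.076] [ 0.459 -0.138  0.071] [ 0.502 -0.113  0.08 ]
top [420 282  15  19 210] [426.5 291.3] [ 0.475 -0.129  0.076] [ 0.457 -0.16  -0.   ] [ 0.492 -0.117  0.081]
top [ 80 462  11  14 104] [ 85.  467.8] [0.158 0.519 0.032] [0.145 0.509 0.028] [0.169 0.529 0.035]
```

View pics/side0.png

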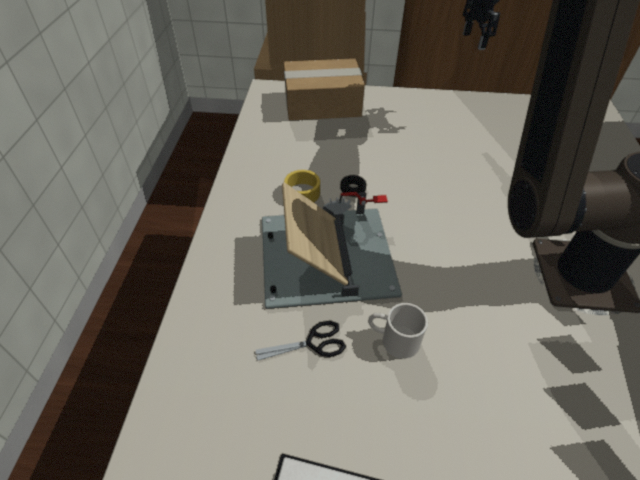

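View pics/top0.png

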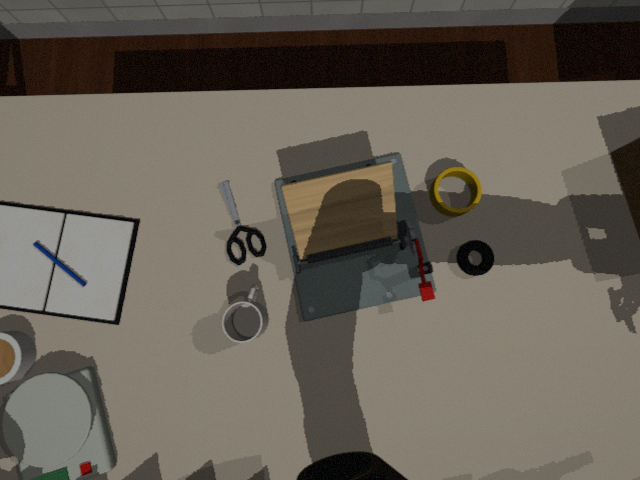

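Top: the red tab is at (427,291), the board is around (340,210), and the plate corners are near (275,181), (400,153), (435,294) and (301,321). The black tape (475,258) is right of the pawl. The side view shows the board sloping up, with the mug and scissors on the +y side. Next I fit the stand's pose from the plate, tab and board.

```bash
cat >> h.py <<'E'
def wood(c):
    h=cv2.cvtColor(c["color"],cv2.COLOR_BGR2HSV)
    return (h[...,0]>8)&(h[...,0]<26)&(h[...,1]>70)&(h[...,2]>40)
E
python3 - <<'E'
from h import *
c=dict(np.load("top0.npz")); P=pts(c)
for uv in [(275,181),(400,153),(435,294),(301,321)]: print(uv, ray(c,*uv,0.012).round(4))
z=P[...,2]; m=(abs(z-0.012)<.006)&(P[...,0]>.35)&(P[...,0]<.95)&(abs(P[...,1])<.3)
q=P[m][:,:2].astype('float32')
rect=cv2.minAreaRect(q); print("plate",rect, cv2.boxPoints(rect).round(3).tolist())
m=red(c)&(abs(z-.076)<.008); u=np.argwhere(m)[:,::-1].astype('float32')
rt=cv2.minAreaRect(np.array([ray(c,a,b,.076)[:2] for a,b in u if b>283],'float32')); print("tab",rt)
for n in("side","top"):
    c=dict(np.load(n+"0.npz")); P=pts(c); m=wood(c)&(P[...,2]>.04)&(P[...,2]<.25)&(P[...,0]>.45)&(P[...,0]<.85)&(abs(P[...,1])<.16)
    m=cv2.erode(m.astype('uint8'),np.ones((3,3)))>0
    q=P[m]; ce=q.mean(0); n_=np.linalg.svd(q-ce,full_matrices=False)[2][2]; n_*=np.sign(n_[2])
    print(n,len(q),ce.round(4),n_.round(3),"slope",np.arccos(n_[2]),"yaw",np.arctan2(-n_[1],-n_[0]),"res",((q-ce)@n_).std(), q.min(0),q.max(0))
E
```

```text
(275, 181) [0.7107 0.1622 0.012 ]
(400, 153) [ 0.7655 -0.1032  0.012 ]
(435, 294) [ 0.4692 -0.1598  0.012 ]
(301, 321) [0.4205 0.1105 0.012 ]
plate ((0.5936394929885864, -0.0008474290370941162), (0.4065876603126526, 0.5396727919578552), 6.666600227355957) [[0.36000001430511475, 0.24400000274181366], [0.4230000078678131, -0.2919999957084656], [0.8270000219345093, -0.24500000476837158], [0.7639999985694885, 0.29100000858306885]]
tab ((0.47455859184265137, -0.12886953353881836), (0.030811069533228874, 0.02276206947863102), 10.94494915008545)
side 1987 [0.6134 0.0272 0.1019] [-0.708 -0.138  0.692] slope 0.8062746495740132 yaw 0.19259318084874294 res 0.001021542852659231 [ 0.54316439 -0.07425911  0.04585398] [0.68890001 0.13405744 0.16681605]
top 7257 [0.6272 0.0266 0.1131] [-0.71  -0.143  0.69 ] slope 0.8094438247186004 yaw 0.1994180455405742 res 0.0011517475433239297 [ 0.54579042 -0.08000804  0.04274102] [0.69681648 0.13107642 0.16900699]
```

Stand pose: origin about (0.5555, 0.0118), yaw about 0.194, backrest about 0.10 (slope 0.808). The checks agree: the plate edges come to 0.302 and 0.271 m, the tab height is 76 mm, and the tab and plate origins differ by 2 mm. I'm moving above the outer part of the tab, with the fingers shut.

Call:
jog_arm(targets=[{"tx": 0.029, "ty": -0.029, "gripper": 0, "az": 4}, {"tx": 0.058, "ty": -0.058, "gripper": 0, "az": 8.4}, {"tx": 0.086, "ty": -0.086, "gripper": 0, "az": 8.4}, {"tx": 0.114, "ty": -0.114, "gripper": 0, "az": 8.4}, {"tx": 0.142, "ty": -0.142, "gripper": 0, "az": 8.4}], force=40)

```text
$.targets[0]: bad value
```

Call:
jog_arm(targets=[{"tx": 0.029, "ty": -0.029, "tz": 0.0, "ax": 0.0, "ay": 0.0, "az": 4.0, "gripper": 0.0}, {"tx": 0.058, "ty": -0.058, "tz": 0.0, "ax": 0.0, "ay": 0.0, "az": 8.4, "gripper": 0.0}, {"tx": 0.086, "ty": -0.086, "tz": 0.0, "ax": 0.0, "ay": 0.0, "az": 8.4, "gripper": 0.0}, {"tx": 0.114, "ty": -0.114, "tz": 0.0, "ax": 0.0, "ay": 0.0, "az": 8.4, "gripper": 0.0}, {"tx": 0.142, "ty": -0.142, "tz": 0.0, "ax": 0.0, "ay": 0.0, "az": 8.4, "gripper": 0.0}], force=40)

```text
clock: 0.52
eef_pos: [0.3123, -0.4528, 0.2305]
tcp_rot: [0.995, 0.097, -0.0, -0.001]
contact_force: [0.5, -0.4, 0.3]
opening: 0.0259
```

Call:
jog_arm(targets=[{"tx": 0.024, "ty": -0.032, "tz": 0.0, "ax": 0.0, "ay": 0.0, "az": 0.0, "gripper": 0.0}, {"tx": 0.048, "ty": -0.064, "tz": 0.0, "ax": 0.0, "ay": 0.0, "az": 0.0, "gripper": 0.0}, {"tx": 0.072, "ty": -0.096, "tz": 0.0, "ax": 0.0, "ay": 0.0, "az": 0.0, "gripper": 0.0}, {"tx": 0.096, "ty": -0.128, "tz": 0.0, "ax": 0.0, "ay": 0.0, "az": 0.0, "gripper": 0.0}, {"tx": 0.12, "ty": -0.16, "tz": 0.0, "ax": 0.0, "ay": 0.0, "az": 0.0, "gripper": 0.0}])

```text
clock: 0.93
eef_pos: [0.3991, -0.2727, 0.2309]
tcp_rot: [0.995, 0.097, -0.0, -0.0]
contact_force: [-0.5, -1.1, 0.5]
opening: -0.0003
```

Call:
jog_arm(targets=[{"tx": 0.024, "ty": -0.032, "tz": 0.0, "ax": 0.0, "ay": 0.0, "az": 0.0, "gripper": 0.0}, {"tx": 0.048, "ty": -0.064, "tz": 0.0, "ax": 0.0, "ay": 0.0, "az": 0.0, "gripper": 0.0}, {"tx": 0.072, "ty": -0.096, "tz": 0.015, "ax": 0.0, "ay": 0.0, "az": 0.0, "gripper": 0.0}, {"tx": 0.094, "ty": -0.127, "tz": 0.04, "ax": 0.0, "ay": 0.0, "az": 0.0, "gripper": 0.0}, {"tx": 0.094, "ty": -0.127, "tz": 0.075, "ax": 0.0, "ay": 0.0, "az": 0.0, "gripper": 0.0}])

```text
clock: 1.35
eef_pos: [0.4703, -0.1287, 0.1592]
tcp_rot: [0.995, 0.099, 0.004, 0.002]
contact_force: [1.0, -1.7, -0.4]
opening: -0.0001
```

Call:
jog_arm(targets=[{"tx": 0.0, "ty": 0.0, "tz": 0.02, "ax": 0.0, "ay": 0.0, "az": 0.0, "gripper": 0.0}, {"tx": 0.0, "ty": 0.0, "tz": 0.04, "ax": 0.0, "ay": 0.0, "az": 0.0, "gripper": 0.0}, {"tx": 0.0, "ty": 0.0, "tz": 0.04, "ax": 0.0, "ay": 0.0, "az": 0.0, "gripper": 0.0}])

```text
clock: 1.6
eef_pos: [0.4632, -0.1297, 0.1113]
tcp_rot: [0.995, 0.097, -0.004, -0.003]
contact_force: [-1.5, 0.2, -0.4]
opening: -0.0001
```

```bash
python3 - <<'E'
from h import *
print(r.observe()["eef_pos"].round(4))
a=r.read_camera("side"); b=r.read_camera("wrist"); t=r.read_camera("top")
print(r.observe()["eef_pos"].round(4), r.observe()["tcp_rot"].round(4), r.observe()["contact_force"].round(2))
s=cv2.resize(a["color"][140:260,300:460],(640,480),interpolation=cv2.INTER_CUBIC)
cv2.imwrite("pics/a1.png",np.hstack([cv2.resize(s,(400,300)),cv2.resize(b["color"],(400,300))]))
E
```

```text
[ 0.4632 -0.1297  0.1113]
[ 0.467  -0.1323  0.1171] [9.953e-01 9.680e-02 4.000e-04 2.000e-04] [-0.69 -0.42  1.24]
```

View pics/a1.png

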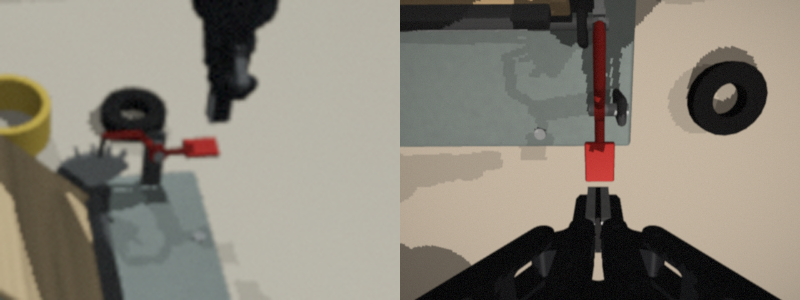

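The wrist view shows the fingers (598,200) in line with the tab (600,160), and the side view shows the tips above the tab. I'm pressing down.

Call:
jog_arm(targets=[{"tx": 0.0, "ty": 0.0, "tz": 0.015, "ax": 0.0, "ay": 0.0, "az": 0.0, "gripper": 0.0}, {"tx": 0.0, "ty": 0.0, "tz": 0.03, "ax": 0.0, "ay": 0.0, "az": 0.0, "gripper": 0.0}, {"tx": 0.0, "ty": 0.0, "tz": 0.038, "ax": 0.0, "ay": 0.0, "az": 0.0, "gripper": 0.0}, {"tx": 0.0, "ty": 0.0, "tz": 0.042, "ax": 0.0, "ay": 0.0, "az": 0.0, "gripper": 0.0}, {"tx": 0.0, "ty": 0.0, "tz": 0.045, "ax": 0.0, "ay": 0.0, "az": 0.0, "gripper": 0.0}])

```text
clock: 2.17
eef_pos: [0.4668, -0.1325, 0.0722]
tcp_rot: [0.995, 0.097, -0.0, 0.0]
contact_force: [-2.8, 0.0, 2.7]
opening: 0.0002
```

Call:
jog_arm(targets=[{"tx": 0.0, "ty": 0.0, "tz": 0.003, "ax": 0.0, "ay": 0.0, "az": 0.0, "gripper": 0.0}, {"tx": 0.0, "ty": 0.0, "tz": 0.005, "ax": 0.0, "ay": 0.0, "az": 0.0, "gripper": 0.0}, {"tx": 0.0, "ty": 0.0, "tz": 0.007, "ax": 0.0, "ay": 0.0, "az": 0.0, "gripper": 0.0}, {"tx": 0.0, "ty": 0.0, "tz": 0.008, "ax": 0.0, "ay": 0.0, "az": 0.0, "gripper": 0.0}, {"tx": 0.0, "ty": 0.0, "tz": 0.008, "ax": 0.0, "ay": 0.0, "az": 0.0, "gripper": 0.0}])

```text
clock: 2.58
eef_pos: [0.4673, -0.1323, 0.0637]
tcp_rot: [0.995, 0.097, 0.001, 0.001]
contact_force: [0.1, -0.8, 1.9]
opening: -0.0001
```

Call:
jog_arm(targets=[{"tx": 0.0, "ty": 0.0, "tz": 0.001, "ax": 0.0, "ay": 0.0, "az": 0.0, "gripper": 0.0}, {"tx": 0.0, "ty": 0.0, "tz": 0.002, "ax": 0.0, "ay": 0.0, "az": 0.0, "gripper": 0.0}, {"tx": 0.0, "ty": 0.0, "tz": 0.003, "ax": 0.0, "ay": 0.0, "az": 0.0, "gripper": 0.0}, {"tx": 0.0, "ty": 0.0, "tz": 0.004, "ax": 0.0, "ay": 0.0, "az": 0.0, "gripper": 0.0}])

```text
clock: 2.92
eef_pos: [0.4674, -0.1322, 0.0598]
tcp_rot: [0.995, 0.097, 0.001, 0.0]
contact_force: [1.2, -0.6, 2.7]
opening: -0.0001
```

```bash
python3 - <<'E'
from h import *
a=r.read_camera("side"); t=r.read_camera("top"); b=r.read_camera("wrist")
o=r.observe(); print(o["eef_pos"].round(4), o["contact_force"].round(2))
for c in(a,):
    m=red(c)&(c["depth"]>0); q=pts(c)[m]; q=q[(q[:,2]>.02)&(q[:,0]>.4)]
    R=np.array([[.981,.193],[-.193,.981]]); p=(q[:,:2]-[.5555,.0118])@R.T
    print(np.c_[p,q[:,2]][np.argsort(p[:,0])][::max(1,len(q)//25)].round(3))
cv2.imwrite("pics/a2.png",np.hstack([cv2.resize(a["color"][140:260,300:460],(400,300),interpolation=cv2.INTER_CUBIC),cv2.resize(b["color"],(400,300))]))
E
```

```text
[ 0.4668 -0.132   0.0593] [ 1.01 -0.55  2.45]
[[-0.117 -0.113  0.056]
 [-0.115 -0.112  0.057]
 [-0.113 -0.113  0.056]
 [-0.107 -0.113  0.06 ]
 [-0.104 -0.109  0.061]
 [-0.102 -0.125  0.063]
 [-0.1   -0.118  0.064]
 [-0.099 -0.112  0.066]
 [-0.098 -0.119  0.066]
 [-0.096 -0.121  0.065]
 [-0.094 -0.115  0.067]
 [-0.093 -0.122  0.067]
 [-0.092 -0.127  0.066]
 [-0.091 -0.119  0.063]
 [-0.088 -0.119  0.063]
 [-0.08  -0.118  0.068]
 [-0.067 -0.12   0.081]
 [-0.064 -0.117  0.084]
 [-0.058 -0.12   0.075]
 [-0.055 -0.119  0.109]
 [-0.05  -0.119  0.106]
 [-0.048 -0.12   0.108]
 [-0.045 -0.12   0.111]
 [-0.041 -0.121  0.111]
 [-0.038 -0.118  0.111]
 [-0.036 -0.119  0.11 ]
 [-0.033 -0.119  0.116]
 [-0.028 -0.122  0.118]
 [-0.026 -0.119  0.117]]
```

View pics/a2.png

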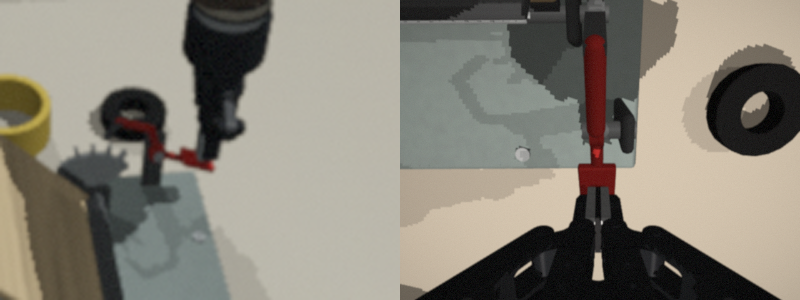

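Side: the pawl tip is lifted well above the quadrant (120,120), and the tab slopes about 0.37 rad (its face runs from 67 to 56 mm high). So the pawl is free. I'm lifting off and going over the board.

Call:
jog_arm(targets=[{"tx": 0.0, "ty": 0.0, "tz": -0.02, "ax": 0.0, "ay": 0.0, "az": 0.0, "gripper": 0.0}, {"tx": 0.0, "ty": 0.0, "tz": -0.055, "ax": 0.0, "ay": 0.0, "az": 0.0, "gripper": 0.0}, {"tx": 0.0, "ty": 0.0, "tz": -0.09, "ax": 0.0, "ay": 0.0, "az": 0.0, "gripper": 0.0}, {"tx": 0.0, "ty": 0.0, "tz": -0.125, "ax": 0.0, "ay": 0.0, "az": 0.0, "gripper": 0.0}, {"tx": 0.0, "ty": 0.0, "tz": -0.15, "ax": 0.0, "ay": 0.0, "az": 0.0, "gripper": 0.0}])

```text
clock: 3.48
eef_pos: [0.4665, -0.1318, 0.2116]
tcp_rot: [0.995, 0.097, 0.0, 0.0]
contact_force: [0.8, -1.4, 0.0]
opening: 0.0
```

Call:
jog_arm(targets=[{"tx": 0.03, "ty": -0.02, "tz": 0.0, "ax": 0.0, "ay": 0.0, "az": 0.0, "gripper": 0.0}, {"tx": 0.06, "ty": -0.041, "tz": 0.0, "ax": 0.0, "ay": 0.0, "az": 0.0, "gripper": 0.0}, {"tx": 0.09, "ty": -0.062, "tz": 0.0, "ax": 0.0, "ay": 0.0, "az": 0.0, "gripper": 0.0}, {"tx": 0.12, "ty": -0.083, "tz": 0.0, "ax": 0.0, "ay": 0.0, "az": 0.0, "gripper": 0.0}, {"tx": 0.15, "ty": -0.104, "tz": 0.0, "ax": 0.0, "ay": 0.0, "az": 0.0, "gripper": 0.0}])

```text
clock: 3.9
eef_pos: [0.5937, 0.0007, 0.208]
tcp_rot: [0.995, 0.097, -0.001, -0.0]
contact_force: [0.8, -1.9, -0.6]
opening: -0.0006
```

Call:
jog_arm(targets=[{"tx": 0.03, "ty": -0.02, "tz": 0.0, "ax": 0.0, "ay": 0.0, "az": 0.0, "gripper": 0.0}, {"tx": 0.03, "ty": -0.02, "tz": 0.0, "ax": 0.0, "ay": 0.0, "az": 0.0, "gripper": 0.0}, {"tx": 0.03, "ty": -0.02, "tz": 0.0, "ax": 0.0, "ay": 0.0, "az": 0.0, "gripper": 0.0}])

```text
clock: 4.15
eef_pos: [0.6189, 0.026, 0.2073]
tcp_rot: [0.995, 0.098, -0.002, -0.0]
contact_force: [0.5, -0.8, 0.5]
opening: 0.0001
```

```bash
cat >> h.py <<'E'
def st(p):
    d=np.asarray(p)[...,:2]-[.5555,.0118]; return d@np.array([[.981,.193],[-.193,.981]]).T
def look(n):
    a=r.read_camera("side"); t=r.read_camera("top"); o=r.observe()
    print(o["clock"].round(2),o["eef_pos"].round(4),"stand",st(o["eef_pos"]).round(4),o["contact_force"].round(2))
    for k,c in(("side",a),("top",t)):
        P=pts(c); m=wood(c)&(P[...,2]>.025)&(P[...,2]<.25)&(P[...,0]>.5)&(P[...,0]<.85)&(abs(P[...,1])<.16)
        q=P[cv2.erode(m.astype('uint8'),np.ones((3,3)))>0]
        if len(q)>100:
            A=np.c_[st(q)[:,0],np.ones(len(q))]; f=np.linalg.lstsq(A,q[:,2],rcond=None)[0]; print(k,len(q),"slope",np.arctan(f[0]).round(3))
        q=P[red(c)&(c["depth"]>0)]; q=q[(q[:,2]>.04)&(q[:,2]<.1)&(q[:,0]>.4)]; s=st(q); k=(s[:,0]<-.09)&(abs(s[:,1]+.122)<.03)
        if k.sum()>10: print("  tab",k.sum(),np.median(s[k],0).round(3),np.median(q[k,2]).round(4),"slope",np.polyfit(s[k,0],q[k,2],1)[0].round(2))
    cv2.imwrite(f"pics/{n}.png",np.hstack([cv2.resize(a["color"][120:320,220:460],(400,333)),cv2.resize(t["color"][120:340,220:500],(400,333))]))
E
python3 -c "
from h import *
look('b1')"
```

```text
Traceback (most recent call last):
  File "h.py", line 20, in look
    print(o["clock"].round(2),o["eef_pos"].round(4),"stand",st(o["eef_pos"]).round(4),o["contact_force"].round(2))
          ^^^^^^^^^^^^^^^^
AttributeError: 'float' object has no attribute 'round'
```

```bash
sed -i 's/o\["clock"\].round(2)/round(float(o["clock"]),2)/' h.py; python3 -c "
from h import *
look('b1')"
```

```text
4.35 [0.6183 0.0236 0.2088] stand [ 0.0639 -0.0005] [-1.35 -0.51  0.27]
side 808 slope 0.807
  tab 65 [-0.104 -0.117] 0.0616 slope 0.4
top 110 slope 0.818
  tab 189 [-0.105 -0.122] 0.0599 slope 0.41
```

View pics/b1.png

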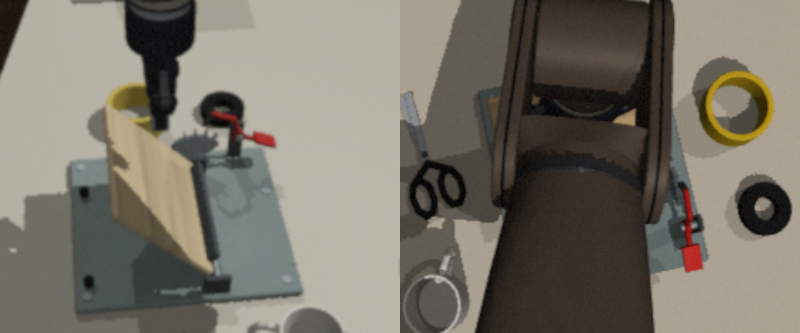

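The tab still slopes 0.40, so the pawl stayed down. The board slope is still 0.81, and the finger is above the face at stand (64, 0). I'm descending to just above the face.

Call:
jog_arm(targets=[{"tx": 0.001, "ty": 0.0, "tz": 0.03, "ax": 0.0, "ay": 0.0, "az": 0.0, "gripper": 0.0}, {"tx": 0.002, "ty": 0.0, "tz": 0.06, "ax": 0.0, "ay": 0.0, "az": 0.0, "gripper": 0.0}, {"tx": 0.002, "ty": 0.0, "tz": 0.08, "ax": 0.0, "ay": 0.0, "az": 0.0, "gripper": 0.0}, {"tx": 0.002, "ty": 0.0, "tz": 0.086, "ax": 0.0, "ay": 0.0, "az": 0.0, "gripper": 0.0}, {"tx": 0.002, "ty": 0.0, "tz": 0.086, "ax": 0.0, "ay": 0.0, "az": 0.0, "gripper": 0.0}])

```text
clock: 4.77
eef_pos: [0.6192, 0.0241, 0.1212]
tcp_rot: [0.995, 0.096, -0.002, -0.001]
contact_force: [-0.4, 0.3, -1.2]
opening: -0.0
```

Call:
jog_arm(targets=[{"tx": 0.001, "ty": 0.0, "tz": 0.004, "ax": 0.0, "ay": 0.0, "az": 0.0, "gripper": 0.0}, {"tx": 0.003, "ty": 0.0, "tz": 0.008, "ax": 0.0, "ay": 0.0, "az": 0.0, "gripper": 0.0}, {"tx": 0.006, "ty": 0.0, "tz": 0.012, "ax": 0.0, "ay": 0.0, "az": 0.0, "gripper": 0.0}, {"tx": 0.009, "ty": 0.0, "tz": 0.016, "ax": 0.0, "ay": 0.0, "az": 0.0, "gripper": 0.0}, {"tx": 0.012, "ty": 0.0, "tz": 0.02, "ax": 0.0, "ay": 0.0, "az": 0.0, "gripper": 0.0}])

```text
clock: 5.18
eef_pos: [0.6348, 0.027, 0.105]
tcp_rot: [0.995, 0.097, 0.002, 0.0]
contact_force: [-0.9, -1.0, 3.7]
opening: -0.0
```

```bash
python3 -c "
from h import *
look('b2')"
```

```text
5.28 [0.6335 0.0272 0.1031] stand [0.0795 0.0001] [-0.24 -0.9   0.15]
side 1420 slope 0.657
  tab 66 [-0.103 -0.117] 0.0615 slope 0.33
top 333 slope 0.655
  tab 188 [-0.105 -0.122] 0.0597 slope 0.41
```

The board follows the finger. Its slope is 0.655, already past the first tooth stop, and the push is about 4 N. Continuing along the arc.

Call:
jog_arm(targets=[{"tx": 0.003, "ty": 0.0, "tz": 0.005, "ax": 0.0, "ay": 0.0, "az": 0.0, "gripper": 0.0}, {"tx": 0.006, "ty": 0.0, "tz": 0.01, "ax": 0.0, "ay": 0.0, "az": 0.0, "gripper": 0.0}, {"tx": 0.009, "ty": 0.0, "tz": 0.015, "ax": 0.0, "ay": 0.0, "az": 0.0, "gripper": 0.0}, {"tx": 0.012, "ty": 0.0, "tz": 0.02, "ax": 0.0, "ay": 0.0, "az": 0.0, "gripper": 0.0}, {"tx": 0.014, "ty": 0.0, "tz": 0.025, "ax": 0.0, "ay": 0.0, "az": 0.0, "gripper": 0.0}])

```text
clock: 5.7
eef_pos: [0.6474, 0.03, 0.0778]
tcp_rot: [0.995, 0.097, 0.0, -0.0]
contact_force: [1.2, 0.7, 3.9]
opening: 0.0001
```

Call:
jog_arm(targets=[{"tx": 0.002, "ty": 0.0, "tz": 0.005, "ax": 0.0, "ay": 0.0, "az": 0.0, "gripper": 0.0}, {"tx": 0.004, "ty": 0.0, "tz": 0.01, "ax": 0.0, "ay": 0.0, "az": 0.0, "gripper": 0.0}, {"tx": 0.006, "ty": 0.0, "tz": 0.015, "ax": 0.0, "ay": 0.0, "az": 0.0, "gripper": 0.0}, {"tx": 0.007, "ty": 0.0, "tz": 0.02, "ax": 0.0, "ay": 0.0, "az": 0.0, "gripper": 0.0}, {"tx": 0.008, "ty": 0.0, "tz": 0.025, "ax": 0.0, "ay": 0.0, "az": 0.0, "gripper": 0.0}])

```text
clock: 6.12
eef_pos: [0.6549, 0.0315, 0.0528]
tcp_rot: [0.995, 0.097, 0.0, -0.0]
contact_force: [2.1, 0.3, 3.1]
opening: -0.0001
```

```bash
python3 -c "
from h import *
look('b3')"
```

```text
6.22 [0.6536 0.0314 0.0517] stand [0.1001 0.0003] [-0.56  0.33 -0.2 ]
side 1609 slope 0.162
  tab 64 [-0.104 -0.118] 0.0614 slope 0.37
top 491 slope 0.153
  tab 189 [-0.105 -0.122] 0.0601 slope 0.41
```

Slope is 0.16. Finishing down to the stop.

Call:
jog_arm(targets=[{"tx": 0.001, "ty": 0.0, "tz": 0.004, "ax": 0.0, "ay": 0.0, "az": 0.0, "gripper": 0.0}, {"tx": 0.002, "ty": 0.0, "tz": 0.008, "ax": 0.0, "ay": 0.0, "az": 0.0, "gripper": 0.0}, {"tx": 0.003, "ty": 0.0, "tz": 0.012, "ax": 0.0, "ay": 0.0, "az": 0.0, "gripper": 0.0}, {"tx": 0.003, "ty": 0.0, "tz": 0.015, "ax": 0.0, "ay": 0.0, "az": 0.0, "gripper": 0.0}, {"tx": 0.003, "ty": 0.0, "tz": 0.0165, "ax": 0.0, "ay": 0.0, "az": 0.0, "gripper": 0.0}])

```text
clock: 6.63
eef_pos: [0.657, 0.032, 0.0359]
tcp_rot: [0.995, 0.097, -0.001, -0.0]
contact_force: [-2.6, -0.1, 3.1]
opening: 0.0002
```

Call:
jog_arm(targets=[{"tx": 0.0, "ty": 0.0, "tz": 0.001, "ax": 0.0, "ay": 0.0, "az": 0.0, "gripper": 0.0}, {"tx": 0.0, "ty": 0.0, "tz": 0.001, "ax": 0.0, "ay": 0.0, "az": 0.0, "gripper": 0.0}, {"tx": 0.0, "ty": 0.0, "tz": 0.001, "ax": 0.0, "ay": 0.0, "az": 0.0, "gripper": 0.0}])

```text
clock: 6.88
eef_pos: [0.6578, 0.032, 0.0356]
tcp_rot: [0.995, 0.097, 0.0, 0.0]
contact_force: [0.4, -0.1, -0.1]
opening: -0.0002
```

Call:
jog_arm(targets=[{"tx": 0.0, "ty": 0.0, "tz": 0.001, "ax": 0.0, "ay": 0.0, "az": 0.0, "gripper": 0.0}, {"tx": 0.0, "ty": 0.0, "tz": 0.002, "ax": 0.0, "ay": 0.0, "az": 0.0, "gripper": 0.0}, {"tx": 0.0, "ty": 0.0, "tz": 0.002, "ax": 0.0, "ay": 0.0, "az": 0.0, "gripper": 0.0}, {"tx": 0.0, "ty": 0.0, "tz": 0.002, "ax": 0.0, "ay": 0.0, "az": 0.0, "gripper": 0.0}])

```text
clock: 7.22
eef_pos: [0.658, 0.032, 0.035]
tcp_rot: [0.995, 0.097, 0.0, 0.0]
contact_force: [-1.2, 1.1, 3.7]
opening: 0.0002
```

The TCP is at 35.0 mm, the flat height given, with the force up again to about 4 N. Lifting off and checking.

Call:
jog_arm(targets=[{"tx": 0.0, "ty": 0.0, "tz": -0.015, "ax": 0.0, "ay": 0.0, "az": 0.0, "gripper": 0.0}, {"tx": 0.0, "ty": 0.0, "tz": -0.05, "ax": 0.0, "ay": 0.0, "az": 0.0, "gripper": 0.0}, {"tx": 0.0, "ty": 0.0, "tz": -0.085, "ax": 0.0, "ay": 0.0, "az": 0.0, "gripper": 0.0}, {"tx": 0.0, "ty": 0.0, "tz": -0.12, "ax": 0.0, "ay": 0.0, "az": 0.0, "gripper": 0.0}, {"tx": 0.0, "ty": 0.0, "tz": -0.15, "ax": 0.0, "ay": 0.0, "az": 0.0, "gripper": 0.0}])

```text
clock: 7.63
eef_pos: [0.6582, 0.032, 0.1875]
tcp_rot: [0.995, 0.097, 0.002, 0.0]
contact_force: [0.9, 0.4, -0.7]
opening: -0.0
```

```bash
python3 -c "
from h import *
look('b4')
c=r.read_camera('side'); d=cv2.absdiff(c['color'],np.load('side0.npz')['color']).max(2)
for n,(x0,x1,y0,y1) in dict(yellow=(280,324,170,192),black=(338,370,172,192),mug=(365,428,300,358),scissors=(250,348,318,362)).items(): print(n,(d[y0:y1,x0:x1]>40).mean().round(3))"
```

```text
7.73 [0.6618 0.0316 0.1932] stand [ 0.1081 -0.0011] [ 0.34 -0.05  0.92]
side 800 slope -0.001
  tab 65 [-0.103 -0.118] 0.0615 slope 0.39
  tab 189 [-0.105 -0.122] 0.0598 slope 0.42
yellow 0.64
black 0.275
mug 0.172
scissors 0.653
```

View pics/b4.png

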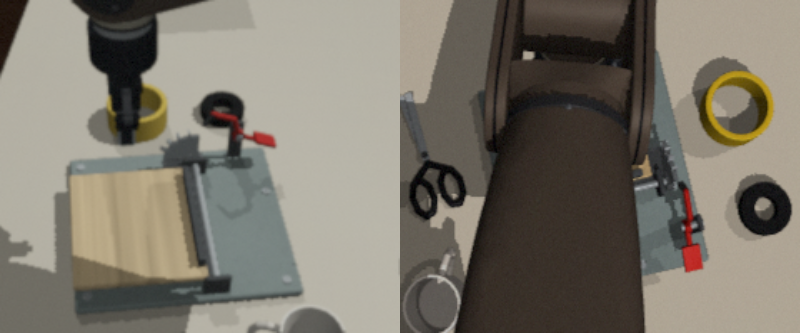

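The board is flat (slope -0.001) and the tab slope is 0.4. Yellow tape (737,107), black tape (764,209), mug (433,306) and scissors (437,189) sit where the first top view maps them. Nothing touches the tool, so I'm handing in.

```bash
python3 -c "
from h import *
print(r.finish_job())"
```

```text
the job is handed in; nothing more can be done
None
```

I pressed the pawl tab down with the shut fingertips, then pushed the backrest down along its arc in small steps (about 0.6 rad/s) until it lay flat. I then lifted the tool clear and handed the job in at about 8 s on the robot's clock; no verdict came back.

- **Backrest:** it measured flat, with a slope of -0.001 rad from the side view. The fingertip stopped at 35.0 mm, the height given for flat. The top view could not measure the board because the arm covered it.
- **Pawl:** the tab sloped about 0.4 rad, close to its stop, and stayed there after I let go.
- **Bystanders:** the tape rolls, mug and scissors are at the same places in the top view as at the start. My side-view pixel-difference check showed large changes (17% to 65% of pixels). I put that down to arm occlusion and shadows and relied on the top view.
- **Contact:** the tool ended about 15 cm above the board with no contact force beyond sensor noise. The highest push reading on the board or tab was about 4 N.

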